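# Load two discs into a spectrometer's spring-loaded disc magazine

## Robot

A 6-joint arm with a two-finger parallel gripper is mounted at the origin on the work surface. World frame = base frame: x ahead of the robot, y to its left, z up, the work surface at z = 0. Lengths are in mm, angles in rad, forces in N, time in s.
With the tool pointing down it reaches from about 325 to 875 mm from the base axis. Payload 4.4 kg.
Tool frame: the origin (TCP) lies on the centre line of the jaws, within the pads' length; the fingertips stand ahead of it and the grasp point (between the pads) lies 6 mm ahead of it (ctrl.tcp_to_tips is the z of the fingertips in the tool frame, in mm); z points along the fingers, y is the line along which they close (so a half turn about z gives the same grasp; the last joint's range is limited). The gripper opens to 85 mm and grips with 20 to 120 N. Pads are 22 mm wide; open, the fingers measure 114 mm over their backs; the gripper's body (76 mm by 85 mm) begins 54 mm behind the grasp point. The pads swing forward as they close: fully open they stand 13 mm farther back than shut.
Start: joints at [-1.379, 0.207, 1.542, -0, 1.393, -0.15], TCP at [192.718, -541.745, 256.282] pointing down, gripper open.
Joint ranges: [-2.73, 2.73], [-0.86, 2.22], [0.23, 2.46], [-1.11, 4.25], [0.08, 2.63], [-2.82, 2.82]. Speed limits (rad/s): [2.79, 2.79, 3.14, 3.14, 3.14, 3.14].

## Interface

Orientations are given as a 3x3 rotation matrix whose columns are the frame's x, y, z axes.
In Python, from plant import ctrl, sensors, optics gives the robot as it stands. Calls block until the motion is done:
- ctrl.move_ptp(position, orientation): joint-space move of the TCP to a pose.
- ctrl.move_l(position, rot=None, vel=150, threshold=None): straight line of the TCP; rot=None keeps the orientation; vel is the mean speed in mm/s. With threshold (N) it stops when the force on the tool has changed by that much, and returns True; else False.
- ctrl.set_joints(angles): joint-space move.
- ctrl.gripper_to(opening, force=None): finger opening in mm; force is the grip in N (None keeps the last); returns when the fingers have stopped.
- ctrl.hold(seconds).
- ctrl.solve_ik(position, orientation): joint angles nearest the present ones, or None.
- sensors.read_state(): the state.
- optics.grab_frame(name): name is "scene" or "side" or "wrist"; returns (picture, depth): 384x512x3 uint8, red, green, blue; 384x512 float32, mm along the optical axis (not along the pixel's ray), 0 where there is no reading.
- optics.camera_params(name): a dict with "mtx" (3x3 intrinsics, pixels), "R" (3x3) and "t" (3): a world point X has camera coordinates R X + t; the wrist camera has in their place "T_tool_cam" (4x4, takes a point from camera to tool coordinates, whose origin is the TCP and whose axes are the flange's). Camera axes: x right, y down, z forward; pixel columns grow to the right and rows downward; lengths in mm; the calibration is good to about 2 mm. A picture is of the moment at which its call begins: read the wrist's pose just before it. camera_params takes no time and is no camera call.
A pose or a line that the arm cannot do raises ctrl.MotionError and nothing moves.
- ctrl.finish_job(): hands the job in; it is judged then, once.
The state is a dict: "t": time; "q": joint angles; "qvel": joint speeds; "tau": joint torques, N m; "eef_pos": TCP position; "eef_rot": TCP orientation; "force": force on the tool from outside, world axes, zero at the start; "wrist_torque": the same for the moment, N m; "grip_width": finger opening in mm; "grasp_force": force on a finger pad.
Only numpy, scipy, OpenCV 4.12 (cv2) and the standard library are available. Lean on these libraries where they do the work, as an engineer would, in place of code of your own. Each camera call takes 0.05 s, during which the arm holds its last target. There are 200 camera calls.

## Task

Load the spectrometer's disc magazine: first push the plain check-standard disc (the one with three dimples) down past the two sprung lips until it stays caught under them by itself, and only then push the sample disc (the one with the pressed pellet in its face) in on top of it, so that both lie flat and are held under the lips. Press gently and feel for the moment the lips snap over: the discs are brittle and the follower must not be rammed onto its stop (18 N on the follower is too much). Let go of everything and leave the bottle, beaker and jar where they are.

Things in the scene. Friction and masses are not known exactly. Their poses are not given: they have to be found in the camera images.
- magazine: Fixed upright magazine for 50 mm discs: foot 96 (x) by 110 mm (y), white spring housing, and on it a head of four corner posts, two lips and a follower, clamped at a height that is not measured: 0 to 8 mm above the heights given in these notes. Origin at the centre of the underside, z up. The well is open to +x and -x (32 mm windows): a gripper holding a disc should close along this body's x.
- post_top (a point): Point on the magazine's axis, 120 mm up, level with the tops of the four corner posts if the head is at its lowest (add 0 to 8 mm). The posts' inner faces lie 26.6 mm from the axis (a disc has 1.6 mm of play) and flare outward by 4 mm over their top 8 mm, as a lead-in.
- magazine_mouth (a point): Point on the magazine's axis, 96 mm up, level with the undersides of the two lips if the head is at its lowest (add 0 to 8 mm). A disc is in when its upper face is below the lips and they have sprung back over it. Whatever presses it must fit between the lips (under 40 mm along the magazine's y). White lip housings, 30 mm wide, 106 mm high, stand 32 to 46 mm from the axis.
- lip_left_tip (a point): Where the tip of the sprung steel lip at +y is with the head at its lowest: 22 mm from the axis; lip 24 mm wide. A disc set in rests on the lips' steep upper slopes, its underside 10 mm above their undersides. Pressing it (10 to 22 N over the first 8 mm) spreads them 3 mm, they rub along its rim, then snap back over its top and the force falls by 3 to 7 N, to the follower spring alone.
- lip_right_tip (a point): The same for the lip at -y, a mirror image. Both points are fixed to the magazine's foot and do not move with head or lip.
- follower (a joint): Spring-loaded round follower plate (grey, 44 mm across) that carries the discs in the well. 0 = top, its face level with the lips' undersides; grows in metres as it is pressed down. It hits a rigid stop about 2 mm after the second disc has passed the lips. Its spring gives about 2 N at the top and 6 N near the stop; a clearly larger force after the snap is the stop.
- standard: Check standard: plain solid steel disc with three dark dimples in its upper face, 50 mm diameter, between 17 and 21 mm thick (not measured exactly), 200 g more or less. Origin at the centre of its underside, z up. Lies flat on the white mat at the start.
- sample: Sample disc: steel holder ring with a brownish-grey pressed pellet, 38 mm across, flush in its upper face; 50 mm diameter, between 17 and 21 mm thick (not measured exactly), 150 g more or less. Origin at the centre of its underside, z up. Lies flat on the white mat at the start.
- mat: Fixed white mat, 150 x 230 mm, 4 mm thick, on which the two discs start. Origin at the centre of its underside.
- reagent_bottle: Bystander: amber glass bottle, 60 mm diameter, 150 mm tall, origin under its centre.
- beaker: Bystander: white beaker, 68 mm across the rim, 85 mm tall, origin under its centre.
- jar: Bystander: white jar with a blue cap, 56 mm diameter, 70 mm tall, origin under its centre.
There are look-alikes about, which are no part of the job. Leave any green look-alike of the standard alone. What is shaped like the sample but green or red is not meant.

How it is judged:
By the outcome, as a careful person would: the job done as asked, in the order asked, and still so for the second after the job is handed in, with the robot touching nothing.
It also fails if it takes over 72 s, if anything falls off the work surface, if the arm or the gripper's body presses on something with over 40 N, if the wrist force passes 120 N, or if a joint passes its speed limit or range.

## Working session

There is one attempt and no reset: what is moved stays moved. The work goes in short steps, each a Python script; the robot and the scene stay as the last script left them, time stands still between calls to the robot, and variables do not carry over. Pictures are saved under pics/ and viewed, at most 10 in all, crops included, and the job is handed in when it is done.

```bash
mkdir -p pics; ls; cat > h.py <<'E'
import numpy as np, cv2
from plant import ctrl, sensors, optics
def grab(name):
    s=sensors.read_state(); im,d=optics.grab_frame(name); p=optics.camera_params(name)
    if name=='wrist':
        T=np.eye(4);T[:3,:3]=s['eef_rot'];T[:3,3]=s['eef_pos'];M=T@p['T_tool_cam']
        R=M[:3,:3];t=M[:3,3]
    else:
        R=np.array(p['R']).T;t=-R@np.array(p['t'])
    v,u=np.mgrid[0:384,0:512]
    rays=np.stack([u,v,np.ones_like(u)],-1)@np.linalg.inv(p['mtx']).T
    W=(rays*d[...,None])@R.T+t
    W[d==0]=np.nan
    return im,d,W
def save(n,im): cv2.imwrite(n,cv2.cvtColor(im,cv2.COLOR_RGB2BGR))
E
python3 - <<'E'
from h import *
a,_,W=grab('scene'); b,_,W2=grab('side')
np.savez('f.npz',a=a,W=W,b=b,W2=W2)
save('pics/scene.png',a); save('pics/side.png',b)
print(ctrl.tcp_to_tips, sensors.read_state())
E
```

```text
pics
25.0 {'t': 0.1, 'q': array([-1.37950086e+00,  2.07368558e-01,  1.54282840e+00,  2.20661165e-05,
        1.39350381e+00, -1.50491440e-01]), 'qvel': array([-0.00060474, -0.00081059, -0.00450313, -0.00013301, -0.00159487,
       -0.00089141]), 'tau': array([-2.65542949e-04, -3.84090257e+01, -2.92546195e+01, -2.47866110e-04,
        4.83274824e-03, -1.58571430e-05]), 'eef_pos': array([ 192.60060481, -541.10623601,  255.21444013]), 'eef_rot': array([[ 9.42158627e-01,  3.35167088e-01, -3.79492215e-04],
       [ 3.35167133e-01, -9.42156406e-01,  2.07378209e-03],
       [ 3.37522484e-04, -2.08102501e-03, -9.99997778e-01]]), 'force': array([-0.13488568, -0.08028608,  0.63672472]), 'wrist_torque': array([-0.00961835, -0.00135582, -0.01387223]), 'grasp_force': 0.0, 'grip_width': 85.3064230170532}
```

View pics/scene.png

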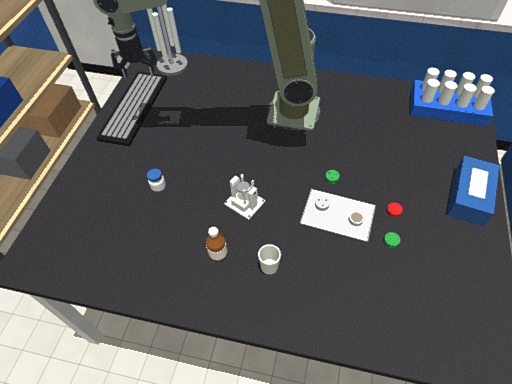

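View pics/side.png

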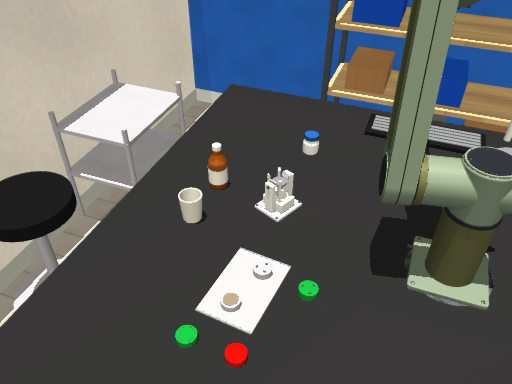

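The scene picture shows the discs and the magazine:
- **Standard candidates:** the grey disc with dimples on the mat at (322,202), and a green look-alike at (333,175). I choose (322,202).
- **Sample candidates:** the disc with the brownish pellet on the mat at (357,218), a green one at (392,239) and a red one at (395,209). I choose (357,218).
- **Magazine:** at (245,197), with the jar at (156,180), the bottle at (216,245) and the beaker at (269,258).

I'll get coordinates, then take a wrist view.

```bash
python3 - <<'E'
from h import *
f=np.load('f.npz');W=f['W'];W2=f['W2']
for n,(u,v) in dict(std=(322,202),smp=(357,218),g1=(333,175),mag=(243,187),foot=(245,210),jar=(156,175),bot=(214,233),bk=(269,250)).items(): print(n,np.nanmedian(W[v-1:v+2,u-1:u+2].reshape(-1,3),0).round(1))
for n,(u,v) in dict(std=(262,268),smp=(231,298)).items(): print(n,W2[v,u].round(1))
E
```

```text
std [449.9 181.4  21.7]
smp [489.1 304.6  19.6]
g1 [322.5 203.5  17.3]
mag [498.9 -82.7  97. ]
foot [537.8 -69.7  19.4]
jar [ 493.3 -399.3   67.3]
bot [ 716.1 -111.5  147.2]
bk [687.3  47.1  54.5]
std [445.8 183.9  22.3]
smp [483.6 295.9  17.2]
```

```bash
python3 - <<'E'
from h import *
print(optics.camera_params('wrist'))
R=np.array([[1,0,0],[0,-1,0],[0,0,-1.]])
for n,p in (('mag',[505,-80,330]),('mat',[465,240,300])):
    try: ctrl.move_ptp(p,R)
    except ctrl.MotionError as e: print(e); continue
    ctrl.hold(.2)
    im,d,W=grab('wrist'); save(f'pics/w_{n}.png',im); np.savez(f'w_{n}.npz',im=im,d=d,W=W)
    s=sensors.read_state();print(n,s['eef_pos'],s['q'].round(2),s['t'],s['force'])
a=cv2.imread('pics/w_mag.png');b=cv2.imread('pics/w_mat.png')
cv2.imwrite('pics/w_both.png',cv2.resize(np.vstack([a,b]),(800//2*1,600)) if 0 else cv2.resize(np.hstack([a,b]),(800,300)))
E
```

```text
{'mtx': array([[311.50791334,   0.        , 256.84192982],
       [  0.        , 311.50791334, 191.21037693],
       [  0.        ,   0.        ,   1.        ]]), 'T_tool_cam': array([[-5.56284542e-04, -9.54588295e-01, -2.97927637e-01,
         7.69462983e+01],
       [ 9.99999844e-01, -5.46253469e-04, -1.16932043e-04,
         1.34045139e-01],
       [-5.11220457e-05, -2.97927655e-01,  9.54588450e-01,
        -1.17602380e+02],
       [ 0.00000000e+00,  0.00000000e+00,  0.00000000e+00,
         1.00000000e+00]])}
mag [504.93112597 -80.59244785 329.84231422] [-0.33  0.02  1.6  -0.    1.53  1.24] 2.375 [ 0.31106978 -0.44315646 -0.32279841]
mat [465.55830218 239.04330501 300.1351115 ] [ 0.31  0.06  1.61 -0.    1.47  1.88] 3.8583 [ 1.01083639  0.22191562 -0.15206553]
```

View pics/w_mag.png

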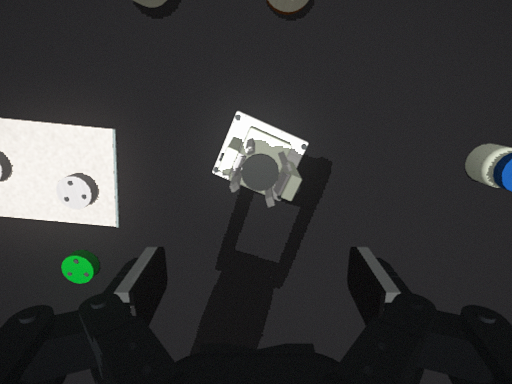

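View pics/w_mat.png

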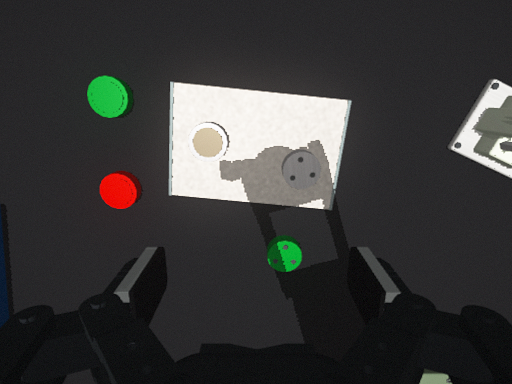

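The magazine view shows the follower at (260,172) and the foot corners at about (237,112), (308,143) and (213,173), so it is turned about 24°. The mat view shows the dimpled grey standard at (302,168), the pellet disc at (208,142), and green and red discs off the mat.

```bash
python3 - <<'E'
from h import *
from scipy.optimize import least_squares
f=np.load('w_mat.npz');W=f['W'];im=f['im']
mz=W[...,2][(im.min(-1)>150)&(np.abs(W[...,2])<12)]; print('mat z',np.nanmedian(mz))
for n,c in (('std',(448,183)),('smp',(487,300))):
    m=(W[...,2]>13)&(np.hypot(W[...,0]-c[0],W[...,1]-c[1])<45)
    P=W[m]; zt=np.median(P[:,2]); P=P[np.abs(P[:,2]-zt)<3]
    e,r=cv2.minEnclosingCircle(P[:,:2].astype(np.float32)); print(n,'c',np.round(e,1),'r',round(r,1),'mean',P[:,:2].mean(0).round(1),'z',zt.round(1),'n',len(P),'diam area',2*np.sqrt(len(P)/np.pi)*np.median(f['d'][m])/311.5)
f=np.load('w_mag.npz');W=f['W'];im=f['im']
near=np.hypot(W[...,0]-510,W[...,1]+80)<95
z=W[...,2][near&(W[...,2]>4)]
h,e=np.histogram(z,np.arange(4,140,2)); print([(int(a),int(b)) for a,b in zip(e,h) if b>8])
P=W[near&(W[...,2]>5)&(W[...,2]<30)][:,:2].astype(np.float32)
print('foot',cv2.minAreaRect(P))
print('follower px',W[172,260].round(1), 'lip px')
v,u=np.mgrid[0:384,0:512]
# follower: circle of points near its z
zf=W[172,260,2]
m=near&(np.abs(W[...,2]-zf)<2.5)
e,r=cv2.minEnclosingCircle(W[m][:,:2].astype(np.float32));print(e,r,m.sum(),np.median(W[m],0))
a=cv2.resize(im[95:225,195:325],(390,390),interpolation=cv2.INTER_CUBIC)
g=np.load('w_mat.npz')['im']
b=cv2.resize(g[100:230,180:345],(390*165//130-95,390),interpolation=cv2.INTER_CUBIC)
save('pics/crop1.png',np.hstack([a,b]))
E
```

```text
mat z 4.232505486133562
std c [470.4 184. ] r 20.8 mean [470.9 181.8] z 341.3 n 3813 diam area 21.142128591507966
smp c [470.8 292. ] r 23.3 mean [470.3 298. ] z 342.6 n 4113 diam area 21.663577546809503
[(8, 64), (10, 628), (12, 727), (14, 86), (20, 15), (24, 10), (26, 9), (28, 12), (30, 13), (32, 13), (34, 14), (36, 15), (38, 12), (40, 22), (42, 147), (44, 660), (46, 138), (50, 11), (56, 11), (58, 10), (60, 10), (62, 11), (64, 9), (66, 13), (68, 11), (70, 9), (74, 15), (76, 10), (78, 19), (80, 16), (82, 12), (84, 17), (86, 20), (88, 21), (90, 18), (92, 27), (94, 28), (96, 180), (98, 909), (100, 157), (102, 78), (104, 97), (106, 200), (108, 504), (110, 86), (112, 127), (114, 55), (116, 43), (118, 38), (120, 70), (122, 80)]
foot ((495.12774658203125, -83.19779205322266), (109.61868286132812, 96.23149108886719), 65.9208984375)
follower px [496.3 -84.1  99.7] lip px
(504.58563232421875, -86.3814697265625) 46.00011444091797 1213 [496.01798296 -82.98294996  98.90462692]
```

View pics/crop1.png

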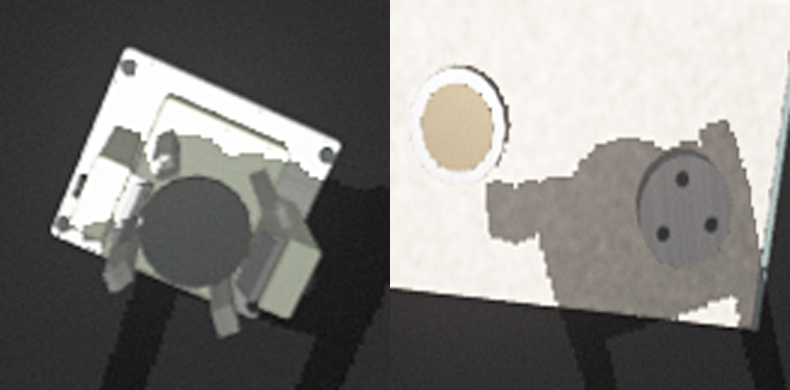

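The crop confirms the pellet ring (left) and the grey disc with three dimples (right). It also shows the round follower between the lips. The foot fit of 110×96 matches the notes. My disc fit picked up gripper points, so I'll refit it and then grasp the standard.

```bash
cat >> h.py <<'E'
psi=np.deg2rad(65.9)
c,s_=np.cos(psi),np.sin(psi)
RG=np.array([[c,s_,0],[s_,-c,0],[0,0,-1.]])
MAG=np.array([495.6,-83.1])
def disc(W,c):
    m=(W[...,2]>14)&(W[...,2]<40)&(np.hypot(W[...,0]-c[0],W[...,1]-c[1])<45)
    P=W[m]; zt=np.median(P[:,2]); P=P[np.abs(P[:,2]-zt)<2.5]
    e,r=cv2.minEnclosingCircle(P[:,:2].astype(np.float32)); return np.array(e),r,P[:,:2].mean(0),zt,len(P)
E
python3 - <<'E'
from h import *
W=np.load('w_mat.npz')['W']
for c in ((448,183),(487,300)): 
    r=disc(W,c);print([np.round(x,1) for x in r])
    m=r[2]
    for z in (150,28): print(ctrl.solve_ik([*m,z],RG).round(2))
print(ctrl.solve_ik([*MAG,130],RG).round(2))
E
```

```text
[array([447.6, 181.9]), np.float64(25.0), array([448.3, 181.9]), np.float64(24.2), np.int64(1113)]
[ 0.21  0.13  1.87 -0.    1.14  0.63]
[ 0.21  0.34  1.92 -0.    0.88  0.63]
[array([484.4, 302.1]), np.float64(24.9), array([484.8, 302. ]), np.float64(22.3), np.int64(1202)]
[ 0.41  0.31  1.65 -0.    1.18  0.83]
[ 0.41  0.48  1.7  -0.    0.95  0.83]
[-0.34  0.2   1.83 -0.    1.11  0.08]
```

```bash
python3 - <<'E'
from h import *
c=[447.8,181.9]
ctrl.move_ptp([*c,90],RG)
hit=ctrl.move_l([*c,29],vel=120,threshold=6)
s=sensors.read_state();print(hit,s['eef_pos'].round(1),s['t'],s['force'].round(1))
ctrl.gripper_to(45,force=60)
s=sensors.read_state();print(s['grip_width'],s['grasp_force'],s['t'])
f0=s['force']
ctrl.move_l([*c,160],vel=200)
ctrl.hold(.2)
s=sensors.read_state();print(s['grip_width'],s['grasp_force'],s['t'],(s['force']-f0).round(1),s['eef_pos'].round(1))
print('side')
a,_,_=grab('side'); save('pics/s2.png',cv2.resize(a[120:320,150:420],(810*98//100,588)))
E
```

```text
False [448.5 182.1  29.5] 5.6667 [ 0.3 -0.7  0.6]
47.622966355530664 61.78416609764099 6.1
48.1019111436485 61.9666063785553 7.1083 [ 0.8 -0.  -6. ] [446.5 181.6 158.2]
side
```

View pics/s2.png

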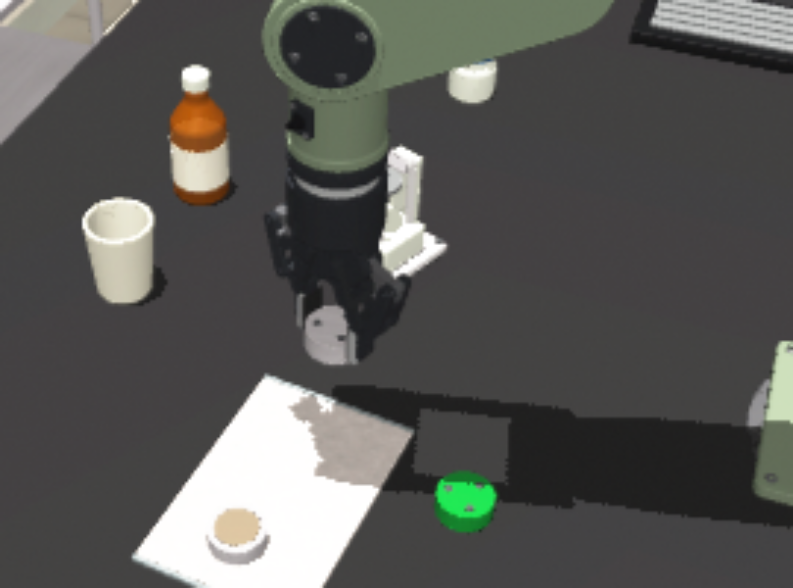

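The standard is held level between the pads, and the sample and the green discs are untouched. Next I'll carry it over the magazine and lower it by feel.

```bash
python3 - <<'E'
from h import *
ctrl.move_l([447.8,181.9,180],vel=200)
ctrl.move_ptp([*MAG,180],RG); ctrl.hold(.2)
s=sensors.read_state();print(s['t'],s['force'].round(1),s['eef_pos'].round(1),s['eef_rot'].round(3).tolist())
hit=ctrl.move_l([*MAG,155],vel=100,threshold=5)
f0=sensors.read_state()['force']
for z in (150,146,143,140,138,137,136,135,134,133,132):
    hit=ctrl.move_l([*MAG,z],vel=30,threshold=5)
    s=sensors.read_state();print(z,hit,s['t'],(s['force']-f0).round(1),s['wrist_torque'].round(2),s['eef_pos'].round(1))
    if hit or abs((s['force']-f0)[2])>5: break
E
```

```text
8.6583 [ 0.2 -0.4 -2.2] [495.6 -81.7 179.9] [[0.406, 0.914, -0.0], [0.914, -0.406, 0.0], [0.0, -0.0, -1.0]]
150 False 9.375 [-1.1 -0.6  0. ] [-0.02  0.   -0.06] [495.6 -83.1 150.1]
146 False 9.6583 [-0.5  0.4 -0.3] [-0.02 -0.05  0.04] [495.4 -83.  145.7]
143 False 9.9083 [-0.6 -1.1  0.3] [ 0.01 -0.02  0.01] [495.4 -83.  142.7]
140 False 10.1583 [-1.   0.2 -0. ] [-0.    0.02 -0.03] [495.4 -83.  139.7]
138 False 10.4083 [-0.4 -0.8  0.9] [-0.01  0.06  0.01] [495.5 -83.1 137.8]
137 False 10.6583 [-1.1 -1.4  0.7] [-0.01 -0.04  0.  ] [495.6 -83.1 136.9]
136 False 10.9083 [-2.2  0.3  0.4] [0.04 0.02 0.06] [495.5 -83.1 135.9]
135 False 11.1583 [-0.5 -0.8  1.5] [-0.01 -0.04  0.05] [495.7 -83.1 135. ]
134 False 11.4083 [-0.3  0.2  1. ] [ 0.05 -0.09 -0.01] [495.9 -83.1 134.2]
133 False 11.6583 [-1.5  0.8  4.6] [0.14 0.02 0.  ] [496.  -83.2 133.5]
132 False 11.9083 [-1.5  0.5  6.5] [0.14 0.1  0.08] [496.1 -83.3 132.8]
```

Contact came at TCP z≈134, so the head is about 2.5 mm up, with only small side forces. I'll keep the grip through the windows, press in small steps and watch for the snap.

```bash
cat >> h.py <<'E'
def rf(n=4):
    F=[]
    for _ in range(n): ctrl.hold(.015); F.append(sensors.read_state()['force'])
    return np.mean(F,0)
def press(z0,z1,step,fmax,drop,f0,zsnap):
    """step down; stop on a drop of the upward force below zsnap, or on fmax"""
    z=z0; peak=0
    while z>z1:
        z-=step; ctrl.move_l([*MAG,z],vel=40)
        f=rf()-f0; s=sensors.read_state()
        print(round(z,1),'F',f.round(1),'z',s['eef_pos'][2].round(1),'w',round(s['grip_width'],1),'t',round(s['t'],1))
        if f[2]>fmax: print('FMAX'); return z
        if z<zsnap:
            peak=max(peak,f[2])
            if f[2]<peak-drop: print('SNAP'); return z
    return z
E
python3 - <<'E'
from h import *
ctrl.gripper_to(45,force=80)
press(132,110,2,30,2.5,np.array([0,0,-2.2]),100)
E
```

```text
130 F [ 2.3 -0.4  5.3] z 130.4 w 47.5 t 12.4
128 F [ 2.8 -0.8  6.5] z 128.5 w 47.3 t 12.8
126 F [ 3.1 -1.1  7.5] z 126.7 w 47.3 t 13.1
124 F [ 5.2 -1.8  3.7] z 124.1 w 47.3 t 13.4
122 F [ 5.  -1.3  4.4] z 122.1 w 47.2 t 13.7
120 F [ 4.8 -1.7  5.3] z 120.2 w 47.2 t 14.0
118 F [ 5.3 -1.9  5.7] z 118.1 w 47.4 t 14.3
116 F [ 4.7 -1.6  6.3] z 116.1 w 47.4 t 14.7
114 F [ 4.3 -1.5  6.3] z 114.1 w 47.1 t 15.0
112 F [ 4.4 -1.7  6.1] z 112.0 w 47.3 t 15.3
110 F [ 4.3 -1.2  6.8] z 110.0 w 47.4 t 15.6
```

```bash
python3 - <<'E'
from h import *
a,_,W=grab('wrist'); b,_,_=grab('side')
np.savez('w3.npz',W=W,a=a)
save('pics/p3.png',np.hstack([cv2.resize(a,(512,384)),cv2.resize(b[140:240,235:310],(288,384),interpolation=cv2.INTER_CUBIC)]))
E
```

```text
(no output)
```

View pics/p3.png

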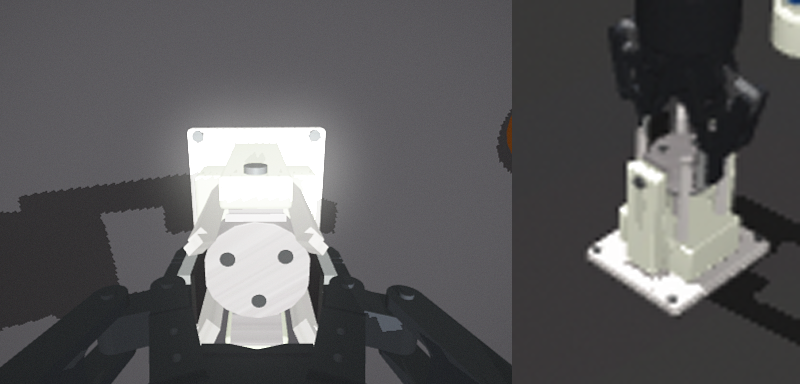

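The disc sits flat between the posts with the fingers in the windows. I'll check its top height against the pads to rule out slip.

```bash
python3 - <<'E'
from h import *
f=np.load('w3.npz');W=f['W']
P=W[245:295,225:290].reshape(-1,3);P=P[np.isfinite(P).all(1)]
A=np.c_[P[:,:2]-P[:,:2].mean(0),np.ones(len(P))];k=np.linalg.lstsq(A,P[:,2],rcond=None)[0]
print('top z',np.median(P[:,2]),'tilt',k[:2],'centre',W[270,258].round(1),'lip',W[215,256].round(1), 'housing',W[195,256].round(1))
E
```

```text
top z 103.5983043983536 tilt [0.00068094 0.00547769] centre [496.9 -83.4 103.2] lip [508.6 -55.2 112.6] housing [511.4 -48.8 108.4]
```

No slip: the top is at z≈104 and the tilt is under 0.5°. The lip undersides are at about 98.5, so I'll continue in finer steps.

```bash
python3 - <<'E'
from h import *
press(110,100,.7,16,1.8,np.array([0,0,-2.2]),110)
E
```

```text
109.3 F [ 3.2 -1.7  8.7] z 109.6 w 47.3 t 16.0
108.6 F [ 3.  -1.   9.6] z 109.0 w 47.1 t 16.3
107.9 F [ 2.5 -0.9 10. ] z 108.3 w 47.4 t 16.7
107.2 F [ 2.7 -0.9 10. ] z 107.7 w 47.0 t 17.0
106.5 F [ 2.1 -0.6 10.1] z 106.9 w 47.3 t 17.3
105.8 F [ 2.4 -1.   9.6] z 106.2 w 47.6 t 17.6
105.1 F [ 2.5 -1.1  3.6] z 104.1 w 47.6 t 17.9
SNAP
```

The force fell from 10 N to 3.6 N, which is the snap. I'll go 0.7 mm further for margin, let go, rise and look.

```bash
python3 - <<'E'
from h import *
ctrl.move_l([*MAG,104.2],vel=20); print(rf(),sensors.read_state()['eef_pos'].round(1))
ctrl.gripper_to(66); print(rf().round(1),sensors.read_state()['grip_width'])
hit=ctrl.move_l([*MAG,190],vel=150,threshold=8); ctrl.hold(.15)
s=sensors.read_state();print(hit,s['t'],s['force'].round(1),s['eef_pos'].round(1))
a,_,W=grab('wrist'); np.savez('w4.npz',W=W,a=a); save('pics/p4.png',cv2.resize(a[130:330,150:370],(660,600)))
E
```

```text
[-0.69075294  0.26329594  1.64523177] [494.2 -82.6 103.4]
[-0.2 -0.1 -0.2] 66.23795747445887
False 19.5083 [ 0.4  0.4 -0.7] [494.5 -82.8 188.4]
```

View pics/p4.png

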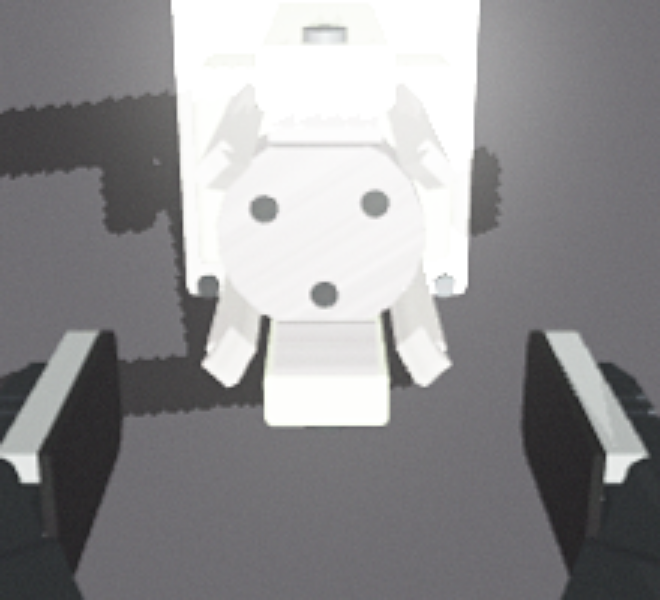

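The disc's rim is cut straight by both lips, at about y=145 and y=320 in the crop, so the standard is caught under them. Now the sample.

```bash
python3 - <<'E'
from h import *
W=np.load('w4.npz')['W'];print('top z',np.nanmedian(W[195:225,245:275,2]))
c=[484.5,302.0]
ctrl.move_ptp([*c,90],RG)
ctrl.gripper_to(85)
hit=ctrl.move_l([*c,29],vel=120,threshold=6)
s=sensors.read_state();print(hit,s['eef_pos'].round(1),s['t'])
ctrl.gripper_to(45,force=80)
s=sensors.read_state();print(s['grip_width'],s['grasp_force'],s['eef_pos'].round(1))
ctrl.move_l([*c,180],vel=200)
ctrl.move_ptp([*MAG,180],RG); ctrl.hold(.2)
f0=rf(6); np.save('f0.npy',f0); s=sensors.read_state();print(s['t'],f0.round(1),s['eef_pos'].round(1),s['grip_width'])
ctrl.move_l([*MAG,155],vel=100,threshold=5)
for z in (145,140,137,135,134,133,132):
    hit=ctrl.move_l([*MAG,z],vel=30,threshold=5)
    s=sensors.read_state();print(z,hit,s['t'],(s['force']-f0).round(1),s['eef_pos'].round(1))
    if hit or abs((s['force']-f0)[2])>5: break
E
```

```text
top z 98.77826804001602
False [484.8 302.2  29.2] 22.025
47.157776324489994 82.11712718009949 [485.6 302.5  30.7]
25.1083 [-0.   0.  -1.5] [495.8 -82.4 180. ] 46.87546043681902
145 False 25.9917 [-0.3 -0.7  0.7] [495.5 -83.1 144.9]
140 False 26.3083 [ 0.1  0.2 -1. ] [495.3 -83.  139.7]
137 False 26.5583 [-0.3  0.3 -0.2] [495.4 -83.  136.7]
135 False 26.8083 [ 0.7 -0.5 -0.2] [495.7 -83.1 134.9]
134 False 27.0583 [-0.5 -0.2  1.7] [495.9 -83.2 134.3]
133 False 27.3083 [-0.8  0.6  5.7] [496.  -83.2 133.7]
```

```bash
python3 - <<'E'
from h import *
f0=np.load('f0.npy')
z=press(133,112,2,25,99,f0,0)
press(z,101,.5,16.5,2,f0,111.2)
E
```

```text
131 F [ 0.8 -0.2  5.9] z 131.6 w 47.4 t 27.6
129 F [ 1.4 -0.2  6.5] z 129.8 w 47.3 t 27.9
127 F [ 1.6 -0.5  6.6] z 128.0 w 46.8 t 28.3
125 F [ 2.7 -0.1  5.6] z 125.9 w 47.1 t 28.6
123 F [ 4.7 -2.3  1.6] z 123.0 w 46.8 t 28.9
121 F [ 4.8 -1.6  3.5] z 121.3 w 47.0 t 29.2
119 F [ 5.  -1.8  5.2] z 119.4 w 47.1 t 29.5
117 F [ 4.9 -1.9  5.9] z 117.4 w 47.2 t 29.8
115 F [ 4.5 -1.8  6.1] z 115.3 w 47.1 t 30.2
113 F [ 4.5 -1.6  5.8] z 113.2 w 47.3 t 30.5
111 F [ 5.  -1.8  6.2] z 111.1 w 47.0 t 30.8
110.5 F [ 3.7 -1.5  8.1] z 110.9 w 47.5 t 31.1
110.0 F [ 3.  -1.5  9.2] z 110.6 w 47.1 t 31.4
109.5 F [ 2.4 -1.5  9.8] z 110.1 w 47.3 t 31.7
109.0 F [ 3.2 -1.4 10.4] z 109.7 w 47.3 t 32.1
108.5 F [ 2.6 -1.1 10.2] z 109.2 w 47.1 t 32.4
108.0 F [ 2.8 -1.1 10.1] z 108.7 w 46.8 t 32.7
107.5 F [ 3.3 -1.9  9.2] z 108.1 w 46.6 t 33.0
107.0 F [ 2.1 -1.1  3.4] z 106.0 w 47.1 t 33.3
SNAP
```

Snap: 10 N fell to 3.4 N, with no sign of the stop. I'll release here, rise and check.

```bash
python3 - <<'E'
from h import *
ctrl.gripper_to(66); print(rf().round(1),sensors.read_state()['grip_width'])
hit=ctrl.move_l([*MAG,190],vel=150,threshold=8); ctrl.hold(.15)
s=sensors.read_state();print(hit,s['t'],s['force'].round(1))
a,_,W=grab('wrist'); save('pics/p5.png',cv2.resize(a[130:330,150:370],(660,600)))
P=W[195:225,245:275].reshape(-1,3);A=np.c_[P[:,:2]-P[:,:2].mean(0),np.ones(len(P))]
print('top z',np.nanmedian(P[:,2]),'tilt',np.linalg.lstsq(A,P[:,2],rcond=None)[0][:2])
E
```

```text
[ 0.3  0.2 -0.3] 66.15509396571251
False 34.5667 [ 0.5 -0.1 -0.9]
 ** On entry to DLASCL parameter number  4 had an illegal value
 ** On entry to DLASCL parameter number  4 had an illegal valueTraceback (most recent call last):
  File "<stdin>", line 7, in <module>
    x, resids, rank, s = _umath_linalg.lstsq(a, b, rcond,
                         ~~~~~~~~~~~~~~~~~~~^^^^^^^^^^^^^
                                             signature=signature)
                                             ^^^^^^^^^^^^^^^^^^^^
    raise LinAlgError("SVD did not converge in Linear Least Squares")
numpy.linalg.LinAlgError: SVD did not converge in Linear Least Squares
```

View pics/p5.png

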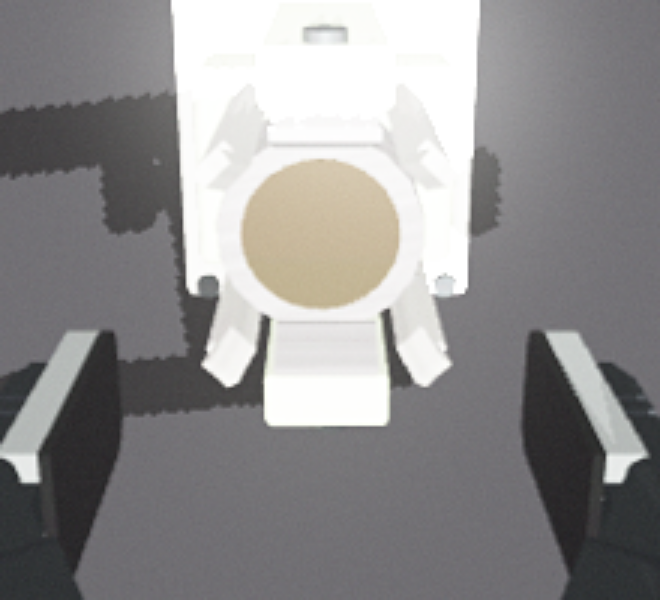

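The pellet disc lies between the posts and both lips cut its rim straight, at y≈145 and y≈320 in the crop, as with the standard. I'll check its height and hand in only if it agrees.

```bash
python3 - <<'E'
from h import *
a,_,W=grab('wrist')
P=W[195:225,245:275].reshape(-1,3);P=P[np.isfinite(P).all(1)];A=np.c_[P[:,:2]-P[:,:2].mean(0),np.ones(len(P))]
z=np.median(P[:,2]);k=np.linalg.lstsq(A,P[:,2],rcond=None)[0][:2]
print('top z',z,'tilt',k)
if abs(z-98.8)<1.5 and np.abs(k).max()<.05: print(ctrl.finish_job())
E
```

```text
top z 99.04813601311588 tilt [0.00396787 0.00029267]
the job is handed in; nothing more can be done
None
```

Both discs are in the magazine, held flat under the lips with the standard below and the sample on top; each snap was felt as a fall from about 10 N to 3.5 N, and the job was handed in at about 35 s with the gripper clear.

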